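Turn the coin brush round in its pot

TASK

The coin brush has been put away bristles-down in the slanted blue pot, which ruins the bristles. Pull it out, turn it end for end and put it back in the same blue pot handle-down, fully home, then let go of it. Leave the magnifier in the clay pot and the other things on the stall where they are.

Things in the scene. Friction and masses are not known exactly. Their poses are not given: they have to be found in the camera images.
- coin_brush: Round brush, 215 mm long, 70 g: wooden handle (20 mm diameter at mid-length, 22 mm near its end), brass ferrule (24 mm), firm black bristle head (26 mm). Origin on its axis at mid-length; the plain 20 mm part runs from 45 mm on the handle side of it to 30 mm on the bristle side. +z points to the bristles. Starts bristles-down in the blue pot, about 135 mm of it out, drooping 3 to 8 degrees below the pot's axis
- handle_end (a point): End of the brush's handle, on its axis, 107.5 mm from the brush's origin; the handle rounds down to 16 mm diameter here over 12 mm
- bristle_end (a point): End face of the brush's bristles, on its axis, 107.5 mm from the origin the other way
- blue_pot: Blue round pot fixed on a wooden stand, leaning 45 degrees from vertical, to the robot's left (+y, its yaw varies by 20 degrees either way). +z is its axis, from base out of the mouth; its y is level. Origin at the centre of its underside, 35 mm above the table. Outer diameter 42 mm, length 86 mm, bore 34 mm wide and 80 mm deep. The stand's 12 mm thick foot reaches 93 mm out on the mouth side, 85 mm wide
- blue_pot_mouth (a point): Centre of the blue pot's mouth, on its axis, level with the rim. A brush let go in the pot, handle-down, tips about 10 degrees onto the lower rim and stays in
- blue_pot_floor (a point): Centre of the inner floor of the blue pot, 80 mm below the mouth along the axis. Friction can keep a brush from sliding down to it by itself
- clay_pot: Terracotta pot and stand of the same make, size and slant, in front of or behind the blue pot as the robot sees it; leave it. Origin at the centre of its underside, +z its axis
- magnifier: Magnifier standing handle-down in the clay pot, 164 mm long, black handle of 20 mm diameter, round 56 mm lens frame 9 mm thick at the top. Origin at its handle end, +z to the lens. Leave it
- coin_roll: Paper roll of coins standing between the two pots, to their right, to their right, to their right, 28 mm diameter, 50 mm high; origin at the centre of its underside. Leave it
- coin_jar: Amber glass jar with steel cap, 72 mm diameter, 100 mm high, standing to the robot's right; origin at the centre of its underside. Leave it
- tin: Red tin, 90 x 60 x 35 mm high, to the robot's left; origin at the centre of its underside. Leave it
- mug: White mug with a handle, 76 mm diameter, 90 mm high, to the robot's right, farther out than the jar; origin at the centre of its underside. Leave it

How it is judged (in metres and radians):
On the way:
1. the brush has been pulled clear out of the blue pot, bristles and all (z of bristle_end in the frame of blue_pot above 0.09 m and distance between coin_brush and blue_pot_mouth above 0.1 m), for 0.1 s.
At the end, for the whole second after the job is handed in: The brush is in the blue pot handle-down: the handle's end within 15 mm of the inner floor along the pot's axis (and within 25 mm of the floor's centre), the bristles out at the top, the brush within 0.3 rad of the pot's axis, released and at rest (z of handle_end in the frame of blue_pot below 0.021 m and distance between handle_end and blue_pot_floor below 0.025 m and z of bristle_end in the frame of blue_pot above 0.19 m and angle between the z axis of coin_brush and the z axis of blue_pot, either way round below 0.3 rad and linear speed of coin_brush below 0.02 m/s and contact force between the fingers and coin_brush below 0.05 N); the robot touches nothing.
It fails at once if the magnifier was moved more than 30 mm (distance of magnifier from where it was at the start of the episode above 0.03 m).
It fails at once if the coin roll was moved more than 30 mm or knocked over (distance of coin_roll from where it was at the start of the episode above 0.03 m or angle between coin_roll's own z axis and vertical above 0.5 rad).
It fails at once if the jar, tin or mug was moved more than 30 mm (distance of any of coin_jar, tin, mug from where it was at the start of the episode above 0.03 m).
It also fails if it takes over 53 s, if anything falls off the work surface, if the arm or the gripper's body presses on something with over 40 N, if the wrist force passes 120 N, or if a joint passes its speed limit or range.

ROBOT

A 7-joint arm with a two-finger parallel gripper is mounted at the origin on the work surface. World frame = base frame: x ahead of the robot, y to its left, z up, the work surface at z = 0. Lengths are in mm, angles in rad, forces in N, time in s.
With the tool pointing down it reaches from about 400 to 900 mm from the base axis. Payload 5.5 kg.
Tool frame: the origin (TCP) lies on the mounting face of the last link; the fingertips stand 173 mm ahead of it and the grasp point (between the pads) lies 155 mm ahead of it; z points along the fingers, x is the direction in which the jaws open and shut, and the axes are right-handed (so a half turn about z gives the same grasp; the last joint's range is limited). The gripper opens to 85 mm and grips with 20 to 120 N. Pads are 22 mm wide; open, the fingers measure 114 mm over their backs; the gripper's body (76 mm by 85 mm) begins 54 mm behind the grasp point. The pads swing forward as they close: fully open they stand 13 mm farther back than shut.
Start: joints at [-0.926, 0.501, -0.427, 1.55, 0.221, 1.138, -0.21], TCP at [242.152, 603.207, 404.71] pointing down, gripper open.
Joint ranges: [-2.88, 2.88], [-0.31, 2.03], [-1.54, 1.56], [0.2, 2.42], [-1.41, 4.55], [0.19, 2.02], [-2.57, 2.57]. Speed limits (rad/s): [2.57, 2.57, 3.14, 3.14, 3.14, 3.14, 3.14].

INTERFACE

Orientations are given as a 3x3 rotation matrix whose columns are the frame's x, y, z axes.
In Python, from bench import env gives the robot as it stands.
- The arm moves only by the tool carry_out, never from a script. Its argument "plan" is a list of rows, each an object with "turn": the turn, a rotation vector about the tool's x, y, z in rad, a list of three; "delta_pos": the shift along the tool's x, y, z in mm, a list of three; "gripper": the finger opening in mm, from 0 to 85.4. A call has 1 to 12 rows; each row shifts and turns the pose as measured when the row begins, along the tool's axes as they then stand; what a row does not reach is not made up. A row lasts 1/10 s, in which the tool goes at most 50 mm and 8.59 degrees, less where a joint would pass 70% of its speed; a pose out of reach is approached as far as the arm can. A call with a gripper value outside its range is refused whole. The fingers move at their own pace and stop on an object; "force" is the grip in N (left out, the last holds). Time passes only in rows, so rows that do not move let the fingers close. It gives the time, the measured TCP pose, the force and the opening at its end, in the units of the state.
- env.read_state(): the state, without advancing time (a new reading comes with each control period).
- env.capture(name): name is "side" or "top" or "wrist"; returns a dict with "color" (400x640x3 uint8, red, green, blue), "depth" (400x640 float32, mm along the optical axis (not along the pixel's ray), 0 where there is no reading), "fx", "fy", "cx", "cy" (pixels), "dist_coeffs" ([k1, k2, p1, p2, k3] as OpenCV has them; the pictures are not rectified), "eye" and "rotation" of the camera in the world. Camera axes: x right, y down, z forward; pixel columns grow to the right and rows downward; lengths in mm; the calibration is good to about 2 mm. A picture is of the moment at which its call begins.
- env.sign_off(): hands the job in, once; it reports no verdict.
Trained networks look in a picture, given as the dict that the camera call returned (one of the last four; its "shot" number tells which), for a name from the list of things; names that differ only in an ending like _2 or _b are one class to them, and where a whole thing is asked for, a point or a joint stands for the part that bears it (a point fixed in the world has none). Each returns a list of dicts, best first, with "conf" (0 to 1); they miss things now and then, are a little off and sometimes report something else, mostly with a low value. They report only what shows in the picture. A call takes as long as a camera call.
- env.look_for(query, picture): "box" ([centre column, centre row, width, height] in pixels, round what is visible of it).
- env.masks_of(query, picture): "mask" (400x640 bool, what is visible of it) and "box" ([centre column, centre row, width, height] in pixels, round what is visible of it).
- env.pinpoint(query, picture): "point" ([row, column] in pixels: a listed point, or the origin of a listed thing).
The state is a dict: "time_s": time; "joint_pos": joint angles; "qd": joint speeds; "tau": joint torques, N m; "eef_pos": TCP position; "orientation": TCP orientation; "wrist_force": force on the tool from outside, world axes, zero at the start; "ft_torque": the same for the moment, N m; "finger_gap": opening from 0.0 (shut) to 1.0 (fully open).
Only numpy, scipy, OpenCV 4.12 (cv2) and the standard library are available. Lean on these libraries where they do the work, as an engineer would, in place of code of your own. Each camera call takes 0.05 s, during which the arm holds its last target. There are 200 camera calls.

## Working session

There is one attempt and no reset: what is moved stays moved. The work goes in short steps, Python scripts to look and compute and a tool call to move; the robot and the scene stay as the last step left them, time stands still between calls to the robot, and variables do not carry over. Pictures are saved under pics/ and viewed, about 8 in all and at most 12, crops included, and the job is handed in when it is done.

Besides the shell and the picture viewer there is one more tool, called as name(argument=value, ...), one argument or row to a line, values as JSON. carry_out: Moves the arm, as the interface text tells. Its arguments: {"type":"object","properties":{"plan":{"type":"array","items":{"type":"object","properties":{"turn":{"type":"array","items":{"type":"number"}},"delta_pos":{"type":"array","items":{"type":"number"}},"gripper":{"type":"number"}}}},"force":{"type":"number"}},"required":["plan"]}

```bash
ls; mkdir -p pics
cat > h.py <<'E'
import numpy as np, cv2
from bench import env
def px2w(p,uv,d=None):
    K=np.array([[p['fx'],0,p['cx']],[0,p['fy'],p['cy']],[0,0,1]])
    uv=np.array(uv,float).reshape(-1,1,2)
    n=cv2.undistortPoints(uv,K,np.array(p['dist_coeffs'],float)).reshape(-1,2)
    r=np.c_[n,np.ones(len(n))]
    if d is None: return r@np.array(p['rotation']).T
    return (r*np.array(d).reshape(-1,1))@np.array(p['rotation']).T+np.array(p['eye'])
def cloud(p,m):
    m=m&(p['depth']>0); v,u=np.nonzero(m)
    return px2w(p,np.c_[u,v],p['depth'][v,u])
def save(p,n): cv2.imwrite('pics/'+n+'.png',p['color'][...,::-1])
E
python3 - <<'E'
from h import *
np.set_printoptions(precision=1,suppress=True)
P={}
for c in ['side','top','wrist']:
    p=env.capture(c); P[c]=p; print(c,p['eye'],np.array(p['rotation']).round(2).tolist())
    for q in ['coin_brush','blue_pot','clay_pot','magnifier','coin_roll','tin']:
        r=env.masks_of(q,p)
        if r and r[0]['conf']>.3:
            x=cloud(p,r[0]['mask']); 
            if len(x)>5: print(q,round(r[0]['conf'],2),len(x),np.median(x,0),np.percentile(x,2,axis=0),np.percentile(x,98,axis=0))
    for q in ['handle_end','bristle_end','blue_pot_mouth','coin_brush','blue_pot']:
        r=env.pinpoint(q,p)
        if r:
            a=r[0]['point']; d=p['depth'][int(a[0]),int(a[1])]
            print(q,round(r[0]['conf'],2),a,px2w(p,[a[1],a[0]],[d])[0])
np.save('P.npy',P,allow_pickle=True)
cv2.imwrite('pics/a.png',np.vstack([P['side']['color'],P['top']['color']])[::1,:,::-1][:, :].copy()) 
a=np.vstack([P['side']['color'],P['top']['color']])[...,::-1]
cv2.imwrite('pics/a.png',cv2.resize(a,(480,600)))
print(env.read_state())
E
```

```text
pics
side [ 107.8 -573.7  913.7] [[0.78, -0.46, 0.42], [-0.62, -0.57, 0.53], [-0.0, -0.68, -0.73]]
coin_brush 0.76 547 [421.8  66.2 138.8] [401.8  13.3   0.5] [464.1 136.8 179.6]
blue_pot 0.59 657 [443.5 -25.2  77. ] [423.3 -55.4  43.8] [469.3  10.2 107.6]
clay_pot 0.76 554 [653.8 -32.6  77.1] [635.6 -63.9  42. ] [681.9   7.8 107.3]
magnifier 0.7 459 [643.4  47.7 123.3] [613.9   3.   -1.8] [750.8 138.  141.6]
coin_roll 0.56 241 [ 547.6 -191.2   41.3] [ 540.1 -200.4    0.9] [ 564.9 -170.9   53.4]
tin 0.88 621 [599.5 306.7  33.2] [558.  273.6   3.9] [652.1 350.7  37.7]
handle_end 0.95 [176.4, 225.8] [471.1 288.6  -0.6]
bristle_end 0.18 [148.9, 258.2] [589.9 297.4  30.1]
blue_pot_mouth 0.57 [217.8, 270.0] [441.   13.4 101. ]
coin_brush 0.95 [210.1, 255.9] [423.   42.3 115. ]
blue_pot 0.65 [244.7, 288.5] [446.5 -47.8  57.5]
top [ 501.1  -26.8 1128.1] [[-0.0, -1.0, 0.05], [-1.0, 0.0, 0.0], [-0.0, -0.05, -1.0]]
coin_brush 0.64 501 [422.   68.8 139.9] [388.7   7.5  -0.3] [446.1 119.5 180.1]
blue_pot 0.76 473 [449.5 -17.   82.1] [421.7 -54.7  47.5] [470.9  20.2 107.8]
clay_pot 0.61 447 [658.
[... 257 characters left out ...]
.6  -3. ]
blue_pot_mouth 0.73 [251.5, 305.3] [440.9  13.8 100.8]
coin_brush 0.73 [256.3, 295.8] [430.4  35.9 115.4]
blue_pot 0.82 [245.9, 329.8] [452.5 -46.4  64.2]
wrist [170.6 633.1 373.9] [[0.37, 0.88, 0.28], [0.93, -0.35, -0.11], [0.0, 0.31, -0.95]]
{'time_s': 1.8, 'joint_pos': array([-0.9,  0.5, -0.4,  1.6,  0.2,  1.1, -0.2]), 'qd': array([-0.,  0., -0.,  0., -0., -0., -0.]), 'tau': array([ -0. , -56.9,  -5.8, -28.1,   0. ,   0. ,  -0. ]), 'eef_pos': array([242.2, 603.2, 404.7]), 'orientation': array([[ 0.4,  0.9,  0. ],
       [ 0.9, -0.4,  0. ],
       [ 0. , -0. , -1. ]]), 'wrist_force': array([ 0.6, -0.8,  1.2]), 'ft_torque': array([0.1, 0. , 0. ]), 'finger_gap': 0.9998172561951296}
```

View pics/a.png

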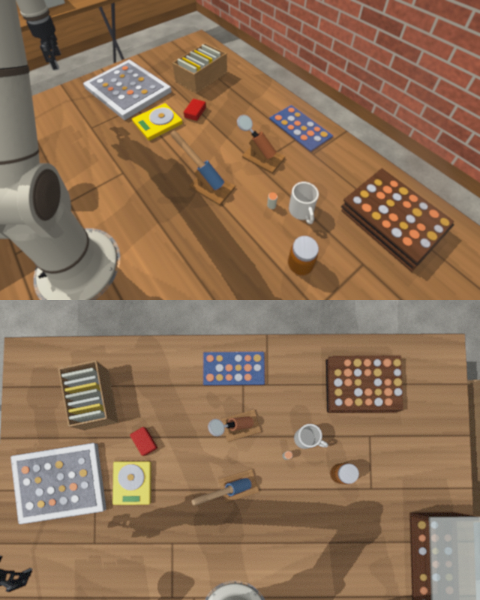

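```bash
cat > fit.py <<'E'
from h import *
from scipy.optimize import least_squares
np.set_printoptions(precision=3,suppress=True)
def line(az,el): return np.array([np.cos(az)*np.cos(el),np.sin(az)*np.cos(el),np.sin(el)])
def fitcyl(x,r,p0,az,el,fe=None):
    def f(v):
        d=line(v[2],v[3] if fe is None else fe); e1=np.array([-np.sin(v[2]),np.cos(v[2]),0]); e2=np.cross(d,e1)
        c=p0+v[0]*e1+v[1]*e2; w=x-c; w=w-np.outer(w@d,d)
        return np.linalg.norm(w,axis=1)-r
    s=least_squares(f,[0,0,az,el],loss='soft_l1',f_scale=1.5); v=s.x
    d=line(v[2],v[3] if fe is None else fe); e1=np.array([-np.sin(v[2]),np.cos(v[2]),0]); e2=np.cross(d,e1)
    return p0+v[0]*e1+v[1]*e2,d,v,np.median(abs(s.fun))
E
python3 - <<'E'
from fit import *
B=[];Q=[]
for c in ['side','top']:
  b=[];q=[]
  for k in range(2):
    p=env.capture(c)
    r=env.masks_of('coin_brush',p)
    m=cv2.erode(r[0]['mask'].astype(np.uint8),np.ones((2,2)))>0
    x=cloud(p,m); b.append(x[(x[:,2]>108)&(x[:,1]>20)])
    r=env.masks_of('blue_pot',p); m=cv2.erode(r[0]['mask'].astype(np.uint8),np.ones((3,3)))>0
    x=cloud(p,m); q.append(x[(x[:,2]>50)&(x[:,1]<0)])
  B.append(np.vstack(b));Q.append(np.vstack(q))
for n,S,r,fe,p0,el in [('brush',B,10.3,None,[425,50,125],.7),('pot',Q,21,np.pi/4,[448,-20,65],.78)]:
  for x in S+[np.vstack(S)]:
    if len(x)<20: print(n,'few');continue
    c,d,v,e=fitcyl(x,r,np.array(p0,float),1.8,el,fe)
    t=(x-c)@d
    print(n,len(x),c,d,'az,el deg',np.degrees(v[2:4]),e,'ends',c+d*np.percentile(t,1),c+d*np.percentile(t,99))
p=env.capture('side'); m=env.masks_of('coin_roll',p)
cv2.imwrite('pics/b.png',cv2.resize(p['color'][130:280,180:380,::-1],None,fx=4,fy=4))
E
```

```text
brush 726 [428.167  53.902 121.528] [-0.233  0.745  0.625] az,el deg [107.346  38.688] 1.1431256887525123 ends [435.422  30.677 102.043] [408.9   115.587 173.28 ]
brush 682 [425.344  54.173 120.142] [-0.229  0.746  0.625] az,el deg [107.045  38.676] 0.9849941395562265 ends [432.119  32.077 101.643] [405.037 120.409 175.597]
brush 1408 [426.66   54.073 120.754] [-0.233  0.746  0.624] az,el deg [107.365  38.621] 1.2010885756648753 ends [433.686  31.608 101.95 ] [406.209 119.471 175.495]
pot 951 [449.623 -17.061  62.682] [-0.212  0.675  0.707] az,el deg [107.429  44.691] 1.151407224440124 ends [456.713 -39.648  39.007] [440.383  12.369  93.528]
pot 598 [446.972 -16.736  61.579] [-0.203  0.677  0.707] az,el deg [106.664  44.691] 0.7970289794103582 ends [453.558 -38.736  38.615] [437.727  14.15   93.819]
pot 1549 [448.355 -16.813  62.057] [-0.207  0.676  0.707] az,el deg [107.061  44.691] 1.119979279560578 ends [455.254 -39.291  38.544] [439.031  13.569  93.837]
```

View pics/b.png

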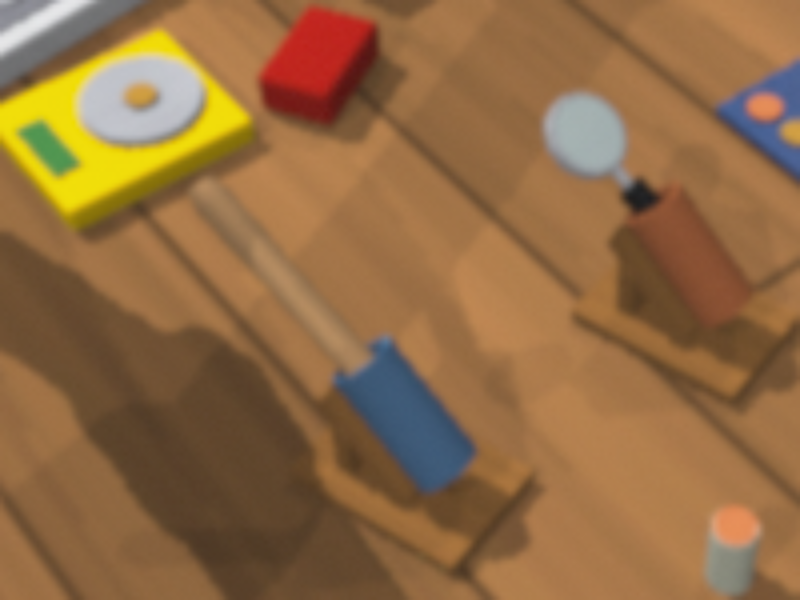

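carry_out(
  plan=[
    {"delta_pos": [-33,28,0],"turn": [0,0,0],"gripper": 85},
    {"delta_pos": [-33,28,0],"turn": [0,0,0],"gripper": 85},
    {"delta_pos": [-33,28,0],"turn": [0,0,0],"gripper": 85},
    {"delta_pos": [-33,28,0],"turn": [0,0,0],"gripper": 85},
    {"delta_pos": [-33,28,0],"turn": [0,0,0],"gripper": 85},
  ],
)

```text
time_s: 3.0
eef_pos: [308.5, 397.5, 403.0]
orientation: [[0.362, 0.932, -0.004], [0.932, -0.362, 0.005], [0.004, -0.005, -1.0]]
wrist_force: [0.4, 0.6, 1.4]
finger_gap: 0.994
```

```bash
cat > st.py <<'E'
from h import *; import json
np.set_printoptions(precision=4,suppress=True)
s=env.read_state(); print(s['time_s'],s['joint_pos'],s['eef_pos'],s['orientation'].tolist(),s['wrist_force'],s['finger_gap'])
open('log.jsonl','a').write(json.dumps([list(map(float,s['joint_pos'])),list(map(float,s['eef_pos'])),np.array(s['orientation']).tolist()])+'\n')
E
python3 st.py
```

```text
3.0 [-0.6     0.233  -0.4149  1.9163  0.1031  1.0113  0.1408] [308.4964 397.5313 403.0374] [[0.3620278784429026, 0.9321606107734708, -0.003522918188193615], [0.9321598561875369, -0.36200734386519523, 0.005355884623185441], [0.0037172224256184915, -0.0052229024589838195, -0.9999794515625522]] [0.3583 0.5508 1.3501] 0.9943884606194712
```

carry_out(
  plan=[
    {"delta_pos": [-33,28,0],"turn": [0,0,0],"gripper": 85},
    {"delta_pos": [-33,28,0],"turn": [0,0,0],"gripper": 85},
    {"delta_pos": [-33,28,0],"turn": [0,0,0],"gripper": 85},
    {"delta_pos": [-33,28,0],"turn": [0,0,0],"gripper": 85},
    {"delta_pos": [-33,28,0],"turn": [0,0,0],"gripper": 85},
  ],
)

```text
time_s: 3.5
eef_pos: [380.7, 184.4, 403.2]
orientation: [[0.361, 0.932, 0.001], [0.932, -0.361, 0.008], [0.007, -0.002, -1.0]]
wrist_force: [-0.1, -0.0, 0.5]
finger_gap: 0.994
```

```bash
python3 st.py
```

```text
3.5 [-0.2697  0.0688 -0.2514  2.0942  0.0132  0.9762  0.6733] [380.7144 184.3731 403.1837] [[0.3613084370242194, 0.9324459038025534, 0.0009218551702387145], [0.9324164984630752, -0.3613046018546587, 0.007645787893003789], [0.0074623541174252805, -0.001902934703515818, -0.999970345615579]] [-0.0922 -0.0474  0.5005] 0.9935798153377491
```

carry_out(
  plan=[
    {"delta_pos": [-33,28,0],"turn": [0,0,0],"gripper": 85},
    {"delta_pos": [-33,28,0],"turn": [0,0,0],"gripper": 85},
    {"delta_pos": [-33,28,0],"turn": [0,0,0],"gripper": 85},
    {"delta_pos": [-33,28,0],"turn": [0,0,0],"gripper": 85},
    {"delta_pos": [-33,28,0],"turn": [0,0,0],"gripper": 85},
    {"delta_pos": [0,0,0],"turn": [0.1,0.0,0.1],"gripper": 85},
    {"delta_pos": [0,0,0],"turn": [0.1,0.0,0.1],"gripper": 85},
  ],
)

```text
time_s: 4.2
eef_pos: [453.5, -35.3, 405.5]
orientation: [[0.549, 0.818, -0.169], [0.835, -0.54, 0.1], [-0.01, -0.196, -0.981]]
wrist_force: [-0.4, 0.1, 0.3]
finger_gap: 1.0
```

```bash
python3 st.py
```

```text
4.2 [ 0.0454  0.183   0.0113  1.9631 -0.1001  1.1732  1.0918] [453.4671 -35.2793 405.49  ] [[0.5494443590248478, 0.818279493156641, -0.16890697858609907], [0.8354750227542104, -0.540390136766651, 0.0997997316588164], [-0.00961159142003891, -0.19595196136969642, -0.9805663904834508]] [-0.4005  0.082   0.3137] 0.9997327907713415
```

```bash
cat > fk.py <<'E'
import numpy as np, json
from scipy.spatial.transform import Rotation as Ro
from scipy.optimize import least_squares
L=[json.loads(l) for l in open('log.jsonl')]
L=[[[-0.926,0.501,-0.427,1.55,0.221,1.138,-0.21],[242.152,603.207,404.71],None]]+L
def frames(q,par):
    s=par['s'];o=par['o']; R=Ro.identity(); out=[]
    for i in range(7):
        R=R*Ro.from_euler('z' if i%2==0 else 'y',s[i]*q[i]+o[i]); out.append(R)
    return out
E
python3 - <<'E'
from fk import *
import itertools
best=[]
D=[l for l in L if l[2]]
for s in itertools.product([1,-1],repeat=7):
  if s[1]==-1: continue   # gauge
  for o3 in (0,np.pi):
   for o5 in (0,np.pi):
    def f(v):
      r=[]
      for q,p,R in D:
        F=frames(q,dict(s=s,o=[v[0],0,o3,0,o5,0,v[1]]))[-1]
        r+=list((F.as_matrix()-np.array(R)).ravel())
      return r
    b=min((least_squares(f,[a,c]) for a in (0,1.6,3.1,-1.6) for c in (0,3.1,1.6,-1.6)),key=lambda z:z.cost)
    best.append((b.cost,s,o3,o5,b.x))
best.sort(key=lambda t:t[0])
for b in best[:6]: print(b)
c,s,o3,o5,v=best[0]
A=[];B=[]
par=dict(s=s,o=[v[0],0,o3,0,o5,0,v[1]])
for q,p,R in L:
  F=[f.as_matrix() for f in frames(q,par)]
  # p = h + a*R2 z + b*R2 x.. minimal: upper along F[2] z, offset x ; fore F[4] z,x ; tool F[6] z
  A.append(np.c_[[0,0,1],F[1][:,2],F[2][:,0],F[4][:,2],F[4][:,0],F[6][:,2]]);B.append(p)
A=np.vstack(A);B=np.hstack(B)
x,res,rk,sv=np.linalg.lstsq(A,B,rcond=None); print(x,rk,sv,np.abs(A@x-B).max())
x2=np.linalg.lstsq(A[:,[0,1,3,5]],B,rcond=None)[0]; print(x2,np.abs(A[:,[0,1,3,5]]@x2-B).max())
E
```

```text
Still running in the background as job /tmp/bash_jobs.1000/06fd06486556 (pid 623). You'll get a notice when it ends.
```

```bash
kill -- -$(cat /tmp/bash_jobs.1000/06fd06486556/pid)
cat > t.py <<'E'
from fk import *
import itertools
D=[l for l in L if l[2]]
bb=[]
for s in itertools.product([1,-1],repeat=7):
    if s[1]==-1: continue
    M=[Ro.from_matrix(R)*1 for q,p,R in D]
    # residual o7 rotation must be const about z
    e=0;rel=[]
    for q,p,R in D:
        F=frames(q,dict(s=s,o=[0]*7))[-1]; rel.append((F.inv()*Ro.from_matrix(R)).as_matrix())
    rel=np.array(rel); bb.append((np.abs(rel-rel.mean(0)).max()+np.abs(rel[:,2,2]-1).max(),s,np.arctan2(rel[0][1,0],rel[0][0,0])))
bb.sort(key=lambda t:t[0])
for b in bb[:4]: print(b)
e,s,o7=bb[0]
par=dict(s=s,o=[0]*6+[o7]); A=[];B=[]
for q,p,R in L:
  F=[f.as_matrix() for f in frames(q,par)]
  A.append(np.c_[[0,0,1],F[1][:,2],F[2][:,0],F[4][:,2],F[4][:,0],F[6][:,2]]);B+=list(p)
A=np.vstack(A);B=np.array(B)
x=np.linalg.lstsq(A,B,rcond=None); print(x[0],x[2],x[3],np.abs(A@x[0]-B).max())
C=A[:,[0,1,3,5]];x=np.linalg.lstsq(C,B,rcond=None);print(x[0],np.abs(C@x[0]-B).max())
E
OMP_NUM_THREADS=1 timeout 60 python3 t.py
```

```text
Traceback (most recent call last):
  File "t.py", line 7, in <module>
    M=[Ro.from_matrix(R)*1 for q,p,R in D]
       ~~~~~~~~~~~~~~~~~^~
TypeError: Argument 'other' has incorrect type (expected scipy.spatial.transform._rotation.Rotation, got int)
```

```bash
sed -i '/M=\[Ro/d' t.py; OMP_NUM_THREADS=1 timeout 60 python3 t.py
```

```text
(np.float64(1.3761790174991926e-16), (-1, 1, -1, 1, -1, 1, -1), np.float64(-3.141592653589793))
(np.float64(0.1552377129211256), (-1, 1, -1, 1, 1, 1, -1), np.float64(3.034749469850607))
(np.float64(0.15818797618342473), (1, 1, 1, 1, -1, 1, 1), np.float64(0.8422307493326397))
(np.float64(0.24811030407928664), (1, 1, 1, 1, 1, 1, 1), np.float64(0.7408712874157417))
[-127.8262916   640.85431528  -38.04321786  298.32722888 -293.42154789
  189.69533658] 6 [3.98054486 2.81382937 0.36806784 0.28509397 0.12674474 0.06935526] 16.58554651604254
[149.6595242  568.8569802  442.93843232  63.9556921 ] 25.74282410643906
```

```bash
cat > t2.py <<'E'
from fk import *
import itertools
par=dict(s=(-1,1,-1,1,-1,1,-1),o=[0]*6+[np.pi]); T=[];B=[]
for q,p,R in L:
  F=[f.as_matrix() for f in frames(q,par)]
  T.append(np.c_[[0,0,1],F[1][:,2],F[3][:,2],F[5][:,2],F[0][:,:2],F[2][:,:2],F[3][:,0],F[4][:,:2],F[5][:,0]]);B+=list(p)
T=np.vstack(T);B=np.array(B); nm='h F1z F3z F5z F0x F0y F2x F2y F3x F4x F4y F5x'.split()
r=[]
for k in range(0,6):
  for c in itertools.combinations(range(4,12),k):
    i=[0,1,2,3]+list(c); x,_,rk,sv=np.linalg.lstsq(T[:,i],B,rcond=None); r.append((np.abs(T[:,i]@x-B).max(),k,[nm[j]+' %.1f'%v for j,v in zip(i,x)]))
for k in range(6):
  for t in sorted([a for a in r if a[1]==k])[:3]: print(t)
E
OMP_NUM_THREADS=1 timeout 60 python3 t2.py
```

```text
(np.float64(25.742824106439116), 0, ['h 149.7', 'F1z 568.9', 'F3z 442.9', 'F5z 64.0'])
(np.float64(1.367894559872866), 1, ['h 362.6', 'F1z 510.1', 'F3z 474.1', 'F5z 205.4', 'F0y -27.6'])
(np.float64(1.5121561171858957), 1, ['h 326.8', 'F1z 500.6', 'F3z 466.6', 'F5z 162.2', 'F2y -25.8'])
(np.float64(2.8141420397736283), 1, ['h 310.8', 'F1z 502.2', 'F3z 464.6', 'F5z 150.0', 'F4y -25.2'])
(np.float64(0.1006256421389935), 2, ['h 346.4', 'F1z 505.4', 'F3z 470.7', 'F5z 185.4', 'F0y -14.6', 'F2y -12.2'])
(np.float64(1.0382231851112564), 2, ['h 363.1', 'F1z 509.5', 'F3z 469.7', 'F5z 206.6', 'F0y -27.7', 'F2x 4.2'])
(np.float64(1.041782192625874), 2, ['h 336.6', 'F1z 516.7', 'F3z 460.9', 'F5z 208.9', 'F0y -26.6', 'F4x -19.2'])
(np.float64(0.041179846485533744), 3, ['h 345.4', 'F1z 505.4', 'F3z 470.2', 'F5z 185.2', 'F0y -14.5', 'F2y -12.3', 'F3x -0.6'])
(np.float64(0.05092526768360983), 3, ['h 344.6', 'F1z 506.3', 'F3z 469.5', 'F5z 186.7', 'F0y -15.2', 'F2y -11.7', 'F4x -1.9'])
(np.float64(0.06880075825426957), 3, ['h 346.0', 'F1z 505.2', 'F3z 470.3', 'F5z 185.0', 'F0x 0.3', 'F0y -14.4', 'F2y 
[... 179 characters left out ...]
3), 4, ['h 345.2', 'F1z 505.6', 'F3z 470.1', 'F5z 185.5', 'F0y -14.6', 'F2y -12.2', 'F3x -0.5', 'F4x -0.4'])
(np.float64(0.037949541655507346), 4, ['h 345.5', 'F1z 505.4', 'F3z 470.0', 'F5z 185.4', 'F0y -14.6', 'F2y -12.2', 'F3x -0.6', 'F5x -0.2'])
(np.float64(0.03134295361658701), 5, ['h 345.3', 'F1z 505.4', 'F3z 470.1', 'F5z 185.0', 'F0y -14.5', 'F2x 0.1', 'F2y -12.0', 'F3x -0.6', 'F4y -0.3'])
(np.float64(0.032835891238107706), 5, ['h 345.0', 'F1z 505.3', 'F3z 470.1', 'F5z 184.7', 'F0x 0.1', 'F0y -14.3', 'F2y -12.2', 'F3x -0.6', 'F4y -0.2'])
(np.float64(0.03310204189119759), 5, ['h 345.5', 'F1z 505.5', 'F3z 470.0', 'F5z 185.4', 'F0x -0.1', 'F0y -14.6', 'F2y -12.2', 'F3x -0.7', 'F5x -0.3'])
```

```bash
cat > kin.py <<'E'
import numpy as np
from scipy.spatial.transform import Rotation as Ro
from scipy.optimize import least_squares
S=np.array([-1,1,-1,1,-1,1,-1.])
LO=np.array([-2.88,-.31,-1.54,.2,-1.41,.19,-2.57]);HI=np.array([2.88,2.03,1.56,2.42,4.55,2.02,2.57])
def rz(a): c,s=np.cos(a),np.sin(a); return np.array([[c,-s,0],[s,c,0],[0,0,1]])
def ry(a): c,s=np.cos(a),np.sin(a); return np.array([[c,0,s],[0,1,0],[-s,0,c]])
def fk(q):
    t=S*q; R=rz(t[0]); p=np.array([0,0,346.4])-14.6*R[:,1]
    R=R@ry(t[1]); p=p+505.4*R[:,2]; R=R@rz(t[2]); p=p-12.2*R[:,1]; R=R@ry(t[3]); p=p+470.7*R[:,2]
    R=R@rz(t[4])@ry(t[5]); p=p+185.4*R[:,2]; R=R@rz(t[6]+np.pi); return p,R
def err(q,p,R):
    a,b=fk(q); return np.r_[(a-p)/100,(Ro.from_matrix(R@b.T)).as_rotvec()]
def jac(q,p,R):
    J=np.zeros((6,7)); e0=err(q,p,R)
    for i in range(7):
        d=np.zeros(7);d[i]=1e-5; J[:,i]=(err(q+d,p,R)-e0)/1e-5
    return J
def ik(q0,p,R,m=.03):
    s=least_squares(err,np.clip(q0,LO+m+.001,HI-m-.001),jac,bounds=(LO+m,HI-m),args=(p,R),max_nfev=40); return s.x,np.linalg.norm(s.fun)
def track(q,p,R,n=20):
    "min-norm differential IK along straight path"
    p0,R0=fk(q); w=Ro.from_matrix(R0.T@R).as_rotvec(); out=[q]
    for k in range(1,n+1):
        pk=p0+(p-p0)*k/n; Rk=R0@Ro.from_rotvec(w*k/n).as_matrix()
        for _ in range(3): q=q-np.linalg.pinv(jac(q,pk,Rk))@err(q,pk,Rk)
        out.append(q)
    return np.array(out)
h=np.array([np.cos(np.radians(107.1)),np.sin(np.radians(107.1)),0]); Z=np.array([0,0,1.])
def ax(el): return np.cos(el)*h+np.sin(el)*Z
MOUTH=np.array([438.5,15.4,95.8]); POT=ax(np.pi/4)
def pose(G,b,sig,rho):
    "b brush +z dir; tool y=sig*b; tool z rolled rho about up-axis u"
    u=b if b[2]>0 else -b
    z=np.cross(u,np.cross(u,Z)); z/=np.linalg.norm(z); z=Ro.from_rotvec(rho*u).apply(z)
    y=sig*b; R=np.c_[np.cross(y,z),y,z]; return G-155*z,R
E
cat > s.py <<'E'
from kin import *
np.set_printoptions(precision=2,suppress=True)
rng=np.random.default_rng(0)
d=ax(np.radians(38.6)); G=np.array([431.2,39.5,108.6])
P2=MOUTH+27.5*POT
qn=np.array([.0454,.183,.0113,1.963,-.1,1.173,1.092])
starts=[qn]+[LO+(HI-LO)*rng.random(7) for _ in range(5)]
for sig in (1,-1):
  for deg in (-60,-30,0,30,60):
    for nm,G_,b in (('grasp',G,-d),('place',P2,POT)):
      p,R=pose(G_,b,sig,np.radians(deg)); sols=[]
      for q0 in starts:
        q,e=ik(q0,p,R)
        if e<1e-3 and not any(np.abs(q-x).max()<.6 for x in sols): sols.append(q)
      print(sig,deg,nm,*sols[:3])
E
OMP_NUM_THREADS=1 timeout 200 python3 s.py
```

```text
1 -60 grasp
1 -60 place
1 -30 grasp
1 -30 place [ 0.11  0.61  0.46  2.32 -1.37  1.2  -1.35]
1 0 grasp [ 0.12  0.57  0.18  2.02 -0.73  1.11  1.11]
1 0 place
1 30 grasp [ 0.2   0.79 -0.15  1.67 -0.24  1.45  0.66]
1 30 place [-0.42  1.04  0.85  1.66 -0.77  1.81 -1.85]
1 60 grasp
1 60 place
-1 -60 grasp
-1 -60 place
-1 -30 grasp [ 0.22  0.51  0.26  2.37 -1.38  0.98 -1.34]
-1 -30 place [ 0.95  0.61 -0.5   2.3  -1.04  0.74  1.53]
-1 0 grasp
-1 0 place [ 0.55  0.64 -0.28  1.96 -0.53  1.1   0.96] [-0.15  0.72  0.61  1.99 -0.94  1.4   1.34]
-1 30 grasp
-1 30 place
-1 60 grasp [-0.13  1.05  0.1   1.39 -0.16  1.88 -2.41]
-1 60 place [ 0.43  1.26 -0.84  1.34  0.29  1.98  0.22] [-0.38  1.15  0.56  1.38 -0.39  1.99  1.12]
```

```bash
cat > s2.py <<'E'
from kin import *
import json
np.set_printoptions(precision=2,suppress=True)
D=[json.loads(l) for l in open('log.jsonl')]
q=np.array([-0.926,0.501,-0.427,1.55,0.221,1.138,-0.21])
for l in D:
    t=track(q,np.array(l[1]),np.array(l[2]),8)[-1]; print('ctl',np.array(l[0]),'minnorm',t); q=np.array(l[0])
d=ax(np.radians(38.6)); G=np.array([431.2,39.5,108.6])
P2=MOUTH+27.5*POT; qn=q
res=[]
mar=lambda T: np.minimum(T-LO,HI-T).min()
for r1 in range(-20,46,13):
  p,R=pose(G,-d,1,np.radians(r1)); p1=p-100*R[:,2]
  A=track(qn,p1,R,10); B=track(A[-1],p,R,6)
  pp,RR=pose(G,-POT,1,np.radians(r1)); C=track(B[-1],pp+115*POT,RR,8); m1=min(mar(A),mar(B),mar(C))
  for r2 in range(-40,41,16):
    pe,Re=pose(P2+115*POT,POT,1,np.radians(r2))
    for sg in (1,-1):
      p0,R0=fk(C[-1]); Rm=R0@rz(sg*np.pi/2)
      E=track(C[-1],(p0+pe)/2,Rm,12); F=track(E[-1],pe,Re,12); H=track(F[-1],pe-115*POT,Re,8)
      ms=[round(mar(x),2) for x in(E,F,H)]
      res.append((min(m1,*ms),r1,r2,sg,round(m1,2),ms,H[-1]))
res.sort(key=lambda t:-t[0])
for r in res[:10]: print(*r)
E
OMP_NUM_THREADS=1 timeout 300 python3 s2.py
```

```text
ctl [-0.6   0.23 -0.41  1.92  0.1   1.01  0.14] minnorm [-0.6   0.23 -0.41  1.92  0.1   1.01  0.14]
ctl [-0.27  0.07 -0.25  2.09  0.01  0.98  0.67] minnorm [-0.27  0.07 -0.25  2.09  0.01  0.98  0.67]
ctl [ 0.05  0.18  0.01  1.96 -0.1   1.17  1.09] minnorm [ 0.05  0.18  0.    1.96 -0.1   1.17  1.09]
0.43 19 8 1 0.46 [np.float64(0.52), np.float64(0.43), np.float64(0.43)] [-0.2   0.77  0.62  1.9  -0.85  1.48 -1.87]
0.41846206760866167 6 8 1 0.42 [np.float64(0.42), np.float64(0.42), np.float64(0.44)] [-0.13  0.74  0.53  1.89 -0.81  1.44 -1.91]
0.37 6 24 1 0.42 [np.float64(0.42), np.float64(0.37), np.float64(0.37)] [-0.21  0.86  0.54  1.72 -0.67  1.61 -2.  ]
0.34 19 24 1 0.46 [np.float64(0.51), np.float64(0.34), np.float64(0.34)] [-0.27  0.89  0.63  1.72 -0.71  1.64 -1.96]
0.31230414460508826 32 8 1 0.31 [np.float64(0.35), np.float64(0.34), np.float64(0.43)] [-0.27  0.81  0.72  1.9  -0.9   1.53 -1.82]
0.3 32 24 1 0.31 [np.float64(0.34), np.float64(0.3), np.float64(0.3)] [-0.33  0.93  0.72  1.72 -0.76  1.69 -1.91]
0.26 -7 8 1 0.26 [np.float64(0.26), np.float64(0.3), np.float64(0.44)] [-0.07  0.72  0.45  1.89 -0.78  1.4  -1.94]
0.26 -7 24 1 0.26 [np.float64(0.26), np.float64(0.33), np.float64(0.38)] [-0.16  0.84  0.47  1.72 -0.63  1.58 -2.04]
0.25 -7 -8 1 0.26 [np.float64(0.26), np.float64(0.25), np.float64(0.25)] [ 0.03  0.63  0.42  2.08 -0.97  1.25 -1.77]
0.24 6 -8 1 0.42 [np.float64(0.38), np.float64(0.24), np.float64(0.24)] [-0.04  0.65  0.51  2.08 -1.    1.29 -1.74]
```

```bash
cat > go.py <<'E'
from kin import *
from bench import env
np.set_printoptions(precision=4,suppress=True)
def need(p,R):
    s=env.read_state(); R0=np.array(s['orientation']);p0=np.array(s['eef_pos'])
    w=Ro.from_matrix(R0.T@R).as_rotvec(); print('turn',w,'n>=',np.linalg.norm(w)/.15,'| shift in final frame',R.T@(p-p0),'in current',R0.T@(p-p0), 't',s['time_s'],'F',s['wrist_force'],'gap',s['finger_gap'])
    return p0,R0
G0=np.array([431.2,39.5,108.6]); D0=ax(np.radians(38.6)); RHO=np.radians(8)
E
python3 -c "
from go import *
p,R=pose(G0,-D0,1,RHO); need(p-90*R[:,2],R); print(p,R)"
```

```text
turn [0.5018 0.17   0.5928] n>= 5.3003723380584065 | shift in final frame [ 39.7646 124.2486  32.8713] in current [-18.8598  98.2392  89.9602] t 4.2 F [-0.4005  0.082   0.3137] gap 0.9997327907713415
[479.9756 -45.684  228.5568] [[ 0.921   0.2298 -0.3147]
 [ 0.3742 -0.747   0.5496]
 [-0.1088 -0.6239 -0.7739]]
```

carry_out(
  plan=[
    {"delta_pos": [0,0,0],"turn": [0.0717,0.0243,0.0847],"gripper": 85},
    {"delta_pos": [0,0,0],"turn": [0.0717,0.0243,0.0847],"gripper": 85},
    {"delta_pos": [0,0,0],"turn": [0.0717,0.0243,0.0847],"gripper": 85},
    {"delta_pos": [0,0,0],"turn": [0.0717,0.0243,0.0847],"gripper": 85},
    {"delta_pos": [0,0,0],"turn": [0.0717,0.0243,0.0847],"gripper": 85},
    {"delta_pos": [0,0,0],"turn": [0.0717,0.0243,0.0847],"gripper": 85},
    {"delta_pos": [0,0,0],"turn": [0.0717,0.0243,0.0847],"gripper": 85},
    {"delta_pos": [10,31,8],"turn": [0,0,0],"gripper": 85},
    {"delta_pos": [10,31,8],"turn": [0,0,0],"gripper": 85},
    {"delta_pos": [10,31,8],"turn": [0,0,0],"gripper": 85},
    {"delta_pos": [10,31,8],"turn": [0,0,0],"gripper": 85},
    {"delta_pos": [0,0,0],"turn": [0,0,0],"gripper": 85},
  ],
)

```text
time_s: 5.4
eef_pos: [510.4, -98.8, 296.4]
orientation: [[0.93, 0.202, -0.306], [0.349, -0.746, 0.568], [-0.113, -0.635, -0.764]]
wrist_force: [-1.0, -0.3, 0.2]
finger_gap: 1.0
```

```bash
python3 -c "
from go import *
from h import *
p,R=pose(G0,-D0,1,RHO); need(p-90*R[:,2],R)
a=env.capture('wrist'); print(a['eye'])
G=[]
for nm in ('coin_brush',):
  r=env.masks_of(nm,a); print(r[0]['conf'] if r else None)
  x=cloud(a,r[0]['mask']); x=x[x[:,2]>100]
  from fit import fitcyl
  c,d,v,e=fitcyl(x,10.3,np.array([426.66,54,120.8]),1.87,.67); print(len(x),c,np.degrees(v[2:]),e)
  w=(c-G0); w-=d*(w@d); print('offset tool',R.T@w)
for nm in('blue_pot_mouth','coin_brush'):
  r=env.pinpoint(nm,a); print(nm,[(t['point'],t['conf']) for t in r[:1]])
save(a,'c')
"
```

```text
turn [-0.0178 -0.0133 -0.0237] n>= 0.21660983463690336 | shift in final frame [-0.7753 -4.314   1.2665] in current [-0.8941 -4.2711  1.332 ] t 5.4 F [-1.0032 -0.2534  0.1574] gap 0.9995636621437682
[486.038  -22.2894 322.3785]
0.92
5220 [428.071  54.111 121.186] [107.256  39.047] 0.46376396896502303
offset tool [ 1.279  0.    -0.581]
blue_pot_mouth [([245.9, 308.6], 0.8)]
coin_brush [([207.2, 313.9], 0.97)]
```

View pics/c.png

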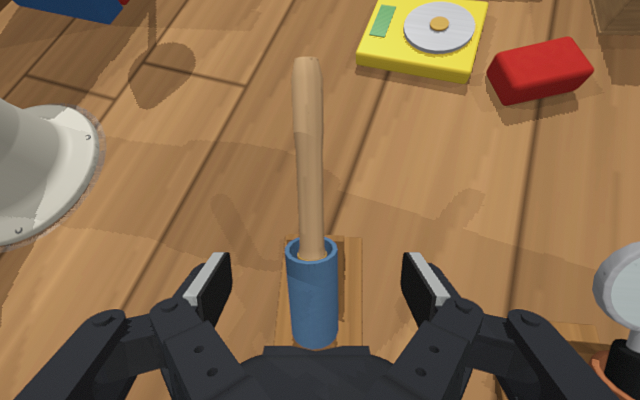

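```bash
python3 -c "
from go import *
from h import *
from fit import fitcyl
a=env.capture('wrist'); x=cloud(a,env.masks_of('coin_brush',a)[0]['mask']); x=x[x[:,2]>100]
c,d,v,e=fitcyl(x,10.3,np.array([426.66,54,120.8]),1.87,.67)
t=(x-c)@d; print('t max',np.percentile(t,[98,99.5,99.9]),np.percentile(t,[.1,1]))
O=c+d*(np.percentile(t,99.7)-107.5); print('origin',O,d,'along from old',(O-G0)@d)
y=cloud(a,env.masks_of('blue_pot',a)[0]['mask']); y=y[(y[:,2]>50)&(y[:,2]<115)]
c2,d2,v2,e2=fitcyl(y[y[:,1]<5],21,np.array([448.4,-16.8,62.]),1.87,.78,np.pi/4); print('pot',c2,np.degrees(v2[2]),e2,'mouth t',np.percentile((y-MOUTH)@d2,[95,99,99.8]), 'off', (c2-MOUTH)-d2*((c2-MOUTH)@d2))
p,R=pose(O,d*-1,1,RHO); p0,R0=need(p,R); print(p,R.tolist())
"
```

```text
t max [85.445 87.408 88.063] [-46.481 -43.46 ]
origin [432.647  39.384 108.676] [-0.23   0.742  0.63 ] along from old -0.3721555154079513
pot [449.735 -17.031  62.602] 106.55966797750989 0.30892917040602264 mouth t [-1.548 -0.942 -0.63 ] off [ 1.618 -0.087  0.545]
turn [-0.009 -0.018 -0.02 ] n>= 0.18949904781932894 | shift in final frame [ 0.483  2.765 93.295] in current [-1.143  3.62  93.26 ] t 5.75 F [-0.279  0.133  0.783] gap 0.9951793179557664
[481.901 -46.505 227.933] [[0.9197537498850785, 0.23038204564618922, -0.31776902400362045], [0.3773068784441782, -0.7420197016667889, 0.5541175703919158], [-0.10813213699472732, -0.6295481517582328, -0.7694001335889841]]
```

carry_out(
  plan=[
    {"delta_pos": [-1,4,13],"turn": [-0.009,-0.018,-0.02],"gripper": 85},
    {"delta_pos": [0,0,30],"turn": [0,0,0],"gripper": 85},
    {"delta_pos": [0,0,30],"turn": [0,0,0],"gripper": 85},
    {"delta_pos": [0,0,20],"turn": [0,0,0],"gripper": 85},
    {"delta_pos": [0,0,0],"turn": [0,0,0],"gripper": 85},
  ],
)

```text
time_s: 6.25
eef_pos: [479.4, -44.6, 227.2]
orientation: [[0.917, 0.243, -0.316], [0.386, -0.742, 0.549], [-0.101, -0.625, -0.774]]
wrist_force: [-0.1, -0.3, -0.1]
finger_gap: 0.998
```

```bash
sed -i 's/^MOUTH=.*/MOUTH=np.array([440.3,14.8,95.8]); POT=ax(np.pi\/4)/; s/107\.1/106.7/g' kin.py; sed -i 's/^G0=.*/G0=np.array([432.6,39.4,108.7]); D0=np.array([-.230,.742,.630]); RHO=np.radians(8)/' go.py; python3 -c "
from go import *
p,R=pose(G0,-D0,1,RHO); need(p,R)"
```

```text
turn [0.0073 0.0004 0.0113] n>= 0.08947398783579662 | shift in final frame [ 1.4254  1.5518 -2.4541] in current [ 1.4065  1.5852 -2.4433] t 6.25 F [-0.1428 -0.2962 -0.0781] gap 0.9981395851844375
```

carry_out(
  plan=[
    {"delta_pos": [1,1,-2],"turn": [0.007,0,0.011],"gripper": 85},
    {"delta_pos": [0,0,0],"turn": [0,0,0],"gripper": 10},
    {"delta_pos": [0,0,0],"turn": [0,0,0],"gripper": 10},
    {"delta_pos": [0,0,0],"turn": [0,0,0],"gripper": 10},
    {"delta_pos": [0,0,0],"turn": [0,0,0],"gripper": 10},
    {"delta_pos": [0,0,0],"turn": [0,0,0],"gripper": 10},
    {"delta_pos": [0,0,0],"turn": [0,0,0],"gripper": 10},
  ],
  force=60,
)

```text
time_s: 6.95
eef_pos: [483.0, -48.6, 231.1]
orientation: [[0.92, 0.232, -0.314], [0.376, -0.743, 0.553], [-0.105, -0.627, -0.772]]
wrist_force: [-0.7, -0.3, 0.0]
finger_gap: 0.214
```

```bash
python3 -c "
from go import *
p,R=pose(G0,-D0,1,RHO); p0,R0=need(p,R)
# align to pot axis about grasp centre, centred on axis
g=p0+155*R0[:,2]; t=(g-MOUTH)@POT; print('t along',t,'perp',R0.T@((g-MOUTH)-POT*t))
p,R=pose(MOUTH+POT*t,-POT,1,RHO); need(p,R)
p2=p+105*POT; print('pull in final frame',R.T@(p2-p))"
```

```text
turn [ 0.0037 -0.0028  0.0013] n>= 0.03248268528914444 | shift in final frame [0.0374 0.1771 3.9365] in current [0.0261 0.1624 3.9373] t 6.95 F [-0.6697 -0.3278  0.0344] gap 0.21364285619695833
t along 27.350981297099043 perp [ 1.4032 -0.5568  5.0668]
turn [ 0.1077  0.0034 -0.0063] n>= 0.7194441714154752 | shift in final frame [-1.9639 16.6562 -6.0002] in current [-1.8741 17.2163 -4.1682] t 6.95 F [-0.6697 -0.3278  0.0344] gap 0.21364285619695833
pull in final frame [   0. -105.    0.]
```

carry_out(
  plan=[
    {"delta_pos": [-0.5,5.6,-3],"turn": [0.036,0,-0.002],"gripper": 10},
    {"delta_pos": [-0.5,5.6,-3],"turn": [0.036,0,-0.002],"gripper": 10},
    {"delta_pos": [-0.5,5.6,-3],"turn": [0.036,0,-0.002],"gripper": 10},
    {"delta_pos": [0,-15,0],"turn": [0,0,0],"gripper": 10},
    {"delta_pos": [0,-15,0],"turn": [0,0,0],"gripper": 10},
    {"delta_pos": [0,-20,0],"turn": [0,0,0],"gripper": 10},
    {"delta_pos": [0,-20,0],"turn": [0,0,0],"gripper": 10},
    {"delta_pos": [0,-25,0],"turn": [0,0,0],"gripper": 10},
    {"delta_pos": [0,-25,0],"turn": [0,0,0],"gripper": 10},
    {"delta_pos": [0,0,0],"turn": [0,0,0],"gripper": 10},
  ],
)

```text
time_s: 7.95
eef_pos: [460.7, 24.9, 320.0]
orientation: [[0.917, 0.21, -0.338], [0.386, -0.675, 0.629], [-0.096, -0.707, -0.7]]
wrist_force: [1.1, 0.3, -0.9]
finger_gap: 0.211
```

```bash
python3 -c "
from go import *
from h import *
p,R=pose(MOUTH+POT*130,-POT,1,RHO); p0,R0=need(p,R)
a=env.capture('wrist'); b=env.capture('side')
for c in (a,b):
  r=env.masks_of('coin_brush',c); x=cloud(c,r[0]['mask']); x=x[x[:,2]>90]; y=(x-p0)@R0; print(r[0]['conf'],len(x),np.percentile(y,[2,50,98],axis=0).tolist())
  print([ (t['point'],round(t['conf'],2)) for q in('bristle_end','handle_end') for t in env.pinpoint(q,c)[:1]])
cv2.imwrite('pics/d.png',np.hstack([cv2.resize(a['color'],(480,300)),b['color'][80:280,160:380][:300]] if 0 else [cv2.resize(a['color'],(400,300)),cv2.resize(b['color'][80:280,160:400],(360,300))])[...,::-1])
"
```

```text
turn [0.0006 0.004  0.0072] n>= 0.05538195257363843 | shift in final frame [-0.5641 31.2229  2.4983] in current [-0.7799 31.2165  2.5201] t 7.95 F [ 1.0606  0.2983 -0.853 ] gap 0.21078699277886614
0.58 15214 [[-8.28251080484858, -105.49253559369737, 147.50120226470838], [1.6393579358778418, -54.11847352523647, 150.00486308904829], [11.703973411139572, 35.23927944284472, 157.51901138360546]]
[([21.8, 319.1], 0.9)]
0.95 825 [[-13.058742263791661, -102.70384480218871, 143.98994871391054], [-5.405127193117985, -12.617183388110336, 150.47577070495745], [8.384948644908393, 104.17111563309167, 162.7633694743546]]
[([199.5, 256.2], 0.58), ([122.5, 194.1], 0.69)]
```

View pics/d.png

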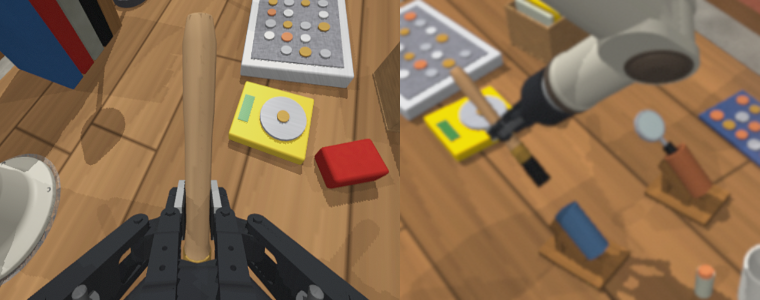

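carry_out(
  plan=[
    {"delta_pos": [0,0,0],"turn": [0,0,0.145],"gripper": 10},
    {"delta_pos": [0,0,0],"turn": [0,0,0.145],"gripper": 10},
    {"delta_pos": [0,0,0],"turn": [0,0,0.145],"gripper": 10},
    {"delta_pos": [0,0,0],"turn": [0,0,0.145],"gripper": 10},
    {"delta_pos": [0,0,0],"turn": [0,0,0.145],"gripper": 10},
    {"delta_pos": [0,0,0],"turn": [0,0,0.145],"gripper": 10},
    {"delta_pos": [0,0,0],"turn": [0,0,0.145],"gripper": 10},
    {"delta_pos": [0,0,0],"turn": [0,0,0.145],"gripper": 10},
    {"delta_pos": [0,0,0],"turn": [0,0,0.145],"gripper": 10},
    {"delta_pos": [0,0,0],"turn": [0,0,0.145],"gripper": 10},
    {"delta_pos": [0,0,0],"turn": [0,0,0.145],"gripper": 10},
  ],
)

```text
time_s: 9.45
eef_pos: [462.1, 14.2, 309.1]
orientation: [[0.126, -0.932, -0.338], [-0.704, -0.325, 0.632], [-0.699, 0.158, -0.697]]
wrist_force: [-0.1, -0.3, 0.1]
finger_gap: 0.211
```

carry_out(
  plan=[
    {"delta_pos": [0,0,0],"turn": [0,0,0.145],"gripper": 10},
    {"delta_pos": [0,0,0],"turn": [0,0,0.145],"gripper": 10},
    {"delta_pos": [0,0,0],"turn": [0,0,0.145],"gripper": 10},
    {"delta_pos": [0,0,0],"turn": [0,0,0.145],"gripper": 10},
    {"delta_pos": [0,0,0],"turn": [0,0,0.145],"gripper": 10},
    {"delta_pos": [0,0,0],"turn": [0,0,0.145],"gripper": 10},
    {"delta_pos": [0,0,0],"turn": [0,0,0.145],"gripper": 10},
    {"delta_pos": [0,0,0],"turn": [0,0,0.145],"gripper": 10},
    {"delta_pos": [0,0,0],"turn": [0,0,0.145],"gripper": 10},
    {"delta_pos": [0,0,0],"turn": [0,0,0],"gripper": 10},
  ],
)

```text
time_s: 10.45
eef_pos: [462.7, 9.6, 302.7]
orientation: [[-0.882, -0.325, -0.34], [-0.47, 0.617, 0.631], [0.005, 0.717, -0.697]]
wrist_force: [-0.8, 0.2, -0.8]
finger_gap: 0.212
```

```bash
cat > m.py <<'E'
from go import *
from h import *
from fit import fitcyl
s=env.read_state(); p0=np.array(s['eef_pos']);R0=np.array(s['orientation'])
print('q',s['joint_pos'])
g=p0+160*R0[:,2]; X=[]
for n in ('side','top'):
  c=env.capture(n); r=env.masks_of('coin_brush',c)
  if not r: print(n,'none'); continue
  x=cloud(c,r[0]['mask']); x=x[np.linalg.norm(np.cross(x-g,R0[:,1]),axis=1)<30]
  t=(x-g)@R0[:,1]; print(n,len(x),'extent',np.percentile(t,[1,99]))
  x=x[(np.abs(t)<105)]; X.append(x)
X=np.vstack(X)
y0=R0[:,1] if R0[2,1]>0 else -R0[:,1]
cc,d,v,e=fitcyl(X,11,g.copy(),np.arctan2(y0[1],y0[0]),np.arcsin(y0[2]))
cc=cc-d*((cc-g)@d)
print('axis in tool',R0.T@d,'pt',R0.T@(cc-p0),e,len(X))
p,R=pose(MOUTH+POT*t.mean()*0+POT*((g-MOUTH)@POT),POT,1,RHO)
print('along',(g-MOUTH)@POT); need(p-5*R[:,2],R)
E
python3 m.py
```

```text
q [-0.273  0.539  0.536  1.979 -0.804  1.452 -1.948]
side 760 extent [-104.731  107.022]
top 599 extent [-24.406 107.52 ]
axis in tool [ 0.001  1.    -0.024] pt [ -0.274  -0.025 158.953] 1.3165932838512049 1262
along 138.74382810813972
turn [ 0.004 -0.005  0.142] n>= 0.9442593968404366 | shift in final frame [-1.782  0.095 -4.094] in current [-1.76  -0.14  -4.102] t 10.65 F [-0.295  0.451 -0.746] gap 0.21671702883008367
```

carry_out(
  plan=[
    {"delta_pos": [-1.8,0,-3],"turn": [0.004,-0.005,0.142],"gripper": 10},
    {"delta_pos": [0,-10,0],"turn": [0,0,0],"gripper": 10},
    {"delta_pos": [0,-10,0],"turn": [0,0,0],"gripper": 10},
    {"delta_pos": [0,0,0],"turn": [0,0,0],"gripper": 10},
  ],
)

```text
time_s: 11.05
eef_pos: [469.6, -6.4, 289.9]
orientation: [[-0.919, -0.211, -0.334], [-0.384, 0.674, 0.631], [0.092, 0.708, -0.7]]
wrist_force: [0.1, -0.9, -0.6]
finger_gap: 0.21
```

```bash
python3 m.py; python3 -c "
from h import *
a=env.capture('wrist'); b=env.capture('side')
cv2.imwrite('pics/e.png',np.hstack([cv2.resize(a['color'],(400,300)),cv2.resize(b['color'][130:270,200:360],(343,300))])[...,::-1])"
```

```text
q [-0.26   0.581  0.559  1.962 -0.814  1.459 -2.032]
side none
top 522 extent [-21.736 107.941]
axis in tool [ 0.005  0.998 -0.061] pt [  0.254   0.106 161.75 ] 0.8791522016458186 450
along 116.94155801262272
turn [0.001 0.001 0.008] n>= 0.054079163770883225 | shift in final frame [ 0.17  -1.545 -0.949] in current [ 0.181 -1.543 -0.95 ] t 11.25 F [-0.228  0.054  0.016] gap 0.20923360706499342
```

View pics/e.png

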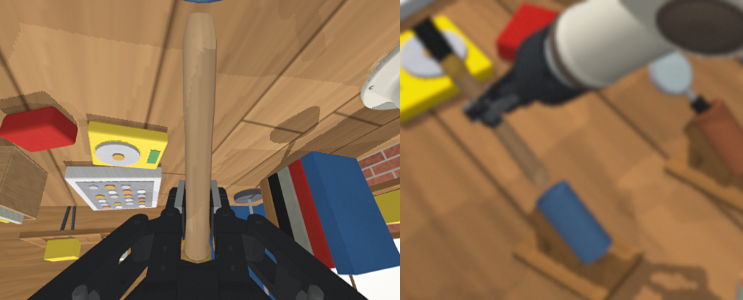

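carry_out(
  plan=[
    {"delta_pos": [0,-12,0],"turn": [0,0,0.008],"gripper": 10},
    {"delta_pos": [0,-12,0],"turn": [0,0,0],"gripper": 10},
    {"delta_pos": [0,-12,0],"turn": [0,0,0],"gripper": 10},
    {"delta_pos": [0,-12,0],"turn": [0,0,0],"gripper": 10},
    {"delta_pos": [0,-12,0],"turn": [0,0,0],"gripper": 10},
    {"delta_pos": [0,0,0],"turn": [0,0,0],"gripper": 10},
  ],
)

```text
time_s: 11.95
eef_pos: [483.0, -49.6, 244.5]
orientation: [[-0.92, -0.204, -0.334], [-0.378, 0.677, 0.631], [0.097, 0.707, -0.701]]
wrist_force: [-0.4, 0.7, -1.2]
finger_gap: 0.209
```

```bash
python3 m.py
```

```text
q [-0.173  0.698  0.554  1.912 -0.819  1.454 -1.939]
side 494 extent [-53.322 106.287]
top 514 extent [-28.84  109.829]
axis in tool [-0.004  0.999 -0.038] pt [ -0.255   0.01  160.281] 1.1445085426704793 920
along 52.8050315737526
turn [0.    0.001 0.004] n>= 0.02528249829480003 | shift in final frame [ 0.937 -2.489 -0.987] in current [ 0.944 -2.485 -0.989] t 12.15 F [-0.094 -0.489 -0.43 ] gap 0.21011837968144928
```

carry_out(
  plan=[
    {"delta_pos": [0.5,-8,-0.5],"turn": [0,0,0],"gripper": 10},
    {"delta_pos": [0,-8,0],"turn": [0,0,0],"gripper": 10},
    {"delta_pos": [0,-4,0],"turn": [0,0,0],"gripper": 10},
    {"delta_pos": [0,-2,0],"turn": [0,0,0],"gripper": 10},
    {"delta_pos": [0,-2,0],"turn": [0,0,0],"gripper": 10},
    {"delta_pos": [0,0,0],"turn": [0,0,0],"gripper": 10},
  ],
)

```text
time_s: 12.75
eef_pos: [488.5, -64.9, 229.1]
orientation: [[-0.919, -0.209, -0.333], [-0.382, 0.675, 0.631], [0.093, 0.708, -0.7]]
wrist_force: [0.6, -0.2, -1.0]
finger_gap: 0.207
```

```bash
python3 m.py
```

```text
q [-0.142  0.739  0.549  1.888 -0.821  1.454 -1.904]
side 452 extent [ 11.082 106.973]
top 497 extent [-32.286 109.165]
axis in tool [-0.01   0.999 -0.052] pt [  0.064   0.049 160.93 ] 1.1108398313041032 851
along 30.512968277617016
turn [0.    0.001 0.007] n>= 0.04762543643160466 | shift in final frame [ 1.159 -0.403 -0.234] in current [ 1.162 -0.395 -0.236] t 12.95 F [-0.427 -0.149 -0.167] gap 0.2097421320835583
```

carry_out(
  plan=[
    {"delta_pos": [0.5,-2,0],"turn": [0,0,0],"gripper": 10},
    {"delta_pos": [0,-2,0],"turn": [0,0,0],"gripper": 10},
    {"delta_pos": [0,0,0],"turn": [0,0,0],"gripper": 10},
  ],
)

```text
time_s: 13.25
eef_pos: [488.9, -67.0, 226.9]
orientation: [[-0.919, -0.21, -0.334], [-0.383, 0.673, 0.632], [0.092, 0.709, -0.699]]
wrist_force: [-0.6, 0.7, 0.8]
finger_gap: 0.209
```

carry_out(
  plan=[
    {"delta_pos": [0,-2,0],"turn": [0,0,0],"gripper": 10},
    {"delta_pos": [0,0,0],"turn": [0,0,0],"gripper": 10},
  ],
)

```text
time_s: 13.45
eef_pos: [488.9, -67.1, 225.9]
orientation: [[-0.918, -0.21, -0.336], [-0.385, 0.67, 0.635], [0.092, 0.712, -0.696]]
wrist_force: [-0.2, -0.2, -0.7]
finger_gap: 0.212
```

```bash
python3 m.py
```

```text
q [-0.135  0.747  0.546  1.883 -0.822  1.458 -1.895]
side 408 extent [ 11.147 106.627]
top 468 extent [-29.43  108.389]
axis in tool [-0.003  0.999 -0.05 ] pt [ -0.164   0.052 161.059] 1.0677856058271011 796
along 27.68514691989237
turn [0.006 0.    0.009] n>= 0.07195829790387384 | shift in final frame [ 0.957  1.032 -0.872] in current [ 0.947  1.045 -0.866] t 13.65 F [-0.283  2.273  1.889] gap 0.21069516844454772
```

carry_out(
  plan=[
    {"delta_pos": [0,-1,0],"turn": [0,0,0],"gripper": 10},
    {"delta_pos": [0,0,0],"turn": [0,0,0],"gripper": 30},
    {"delta_pos": [0,0,0],"turn": [0,0,0],"gripper": 50},
    {"delta_pos": [0,0,0],"turn": [0,0,0],"gripper": 70},
    {"delta_pos": [0,0,0],"turn": [0,0,0],"gripper": 85},
    {"delta_pos": [0,0,0],"turn": [0,0,0],"gripper": 85},
    {"delta_pos": [0,0,-10],"turn": [0,0,0],"gripper": 85},
    {"delta_pos": [0,0,-30],"turn": [0,0,0],"gripper": 85},
    {"delta_pos": [0,0,-35],"turn": [0,0,0],"gripper": 85},
    {"delta_pos": [0,0,-35],"turn": [0,0,0],"gripper": 85},
    {"delta_pos": [0,0,0],"turn": [0,0,0],"gripper": 85},
  ],
)

```text
time_s: 14.75
eef_pos: [527.6, -142.6, 305.7]
orientation: [[-0.919, -0.209, -0.335], [-0.384, 0.674, 0.631], [0.095, 0.708, -0.7]]
wrist_force: [0.2, -0.9, -0.6]
finger_gap: 0.999
```

```bash
python3 -c "
from go import *
from h import *
from fit import fitcyl
a=env.capture('top'); b=env.capture('side'); s=env.read_state(); print(s['time_s'],s['wrist_force'],s['finger_gap'])
X=[]
for c in (a,b):
  r=env.masks_of('coin_brush',c); x=cloud(c,r[0]['mask']); x=x[x[:,2]>105]; X.append(x)
X=np.vstack(X); c,d,v,e=fitcyl(X,11.5,np.array([428.,54,120]),1.86,.65)
t=(X-c)@d; top=c+d*np.percentile(t,99); print('axis',np.degrees(v[2:]),e,'angle',np.degrees(np.arccos(d@POT)),'bristle_end pot z',(top-MOUTH)@POT+86,'handle pot z',(top-215*d-MOUTH)@POT+86)
w=env.capture('wrist')
cv2.imwrite('pics/f.png',np.hstack([cv2.resize(w['color'],(400,300)),cv2.resize(b['color'][130:270,200:360],(343,300))])[...,::-1])"
```

```text
14.85 [-0.869  0.645 -0.685] 0.9963885866299425
axis [107.726  36.425] 1.1526687600637802 angle 8.61040516988207 bristle_end pot z 220.1715905046451 handle pot z 7.594810686792215
```

View pics/f.png

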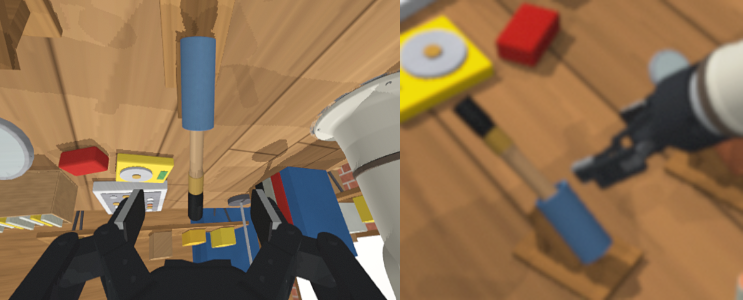

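```bash
python3 -c "
from bench import env
print(env.sign_off(), env.read_state()['time_s'])"
```

```text
the job is handed in; nothing more can be done
the job is handed in; nothing more can be done
```

I pulled the brush out of the blue pot and turned it end for end in the gripper. I then slid it back in handle-down until light contact with the floor (about 3 N), let go and backed off. I handed it in at about 15 s on the robot's clock.

**Last checks:** these come from a fit to the top and side depth images.

| Check | Measured | Required |
|---|---|---|
| Handle end height in the pot's frame | about 8 mm (floor is at 6 mm) | below 21 mm |
| Bristle end height in the pot's frame | about 220 mm | above 190 mm |
| Tilt from the pot's axis | about 8.6° | below 17.2° |
| Gripper | fully open and clear of the brush | not touching anything |

**Not measured:** I did not measure whether the magnifier, coin roll, jar, tin or mug had moved. The last wrist and side pictures showed no sign of it for those in view, and I felt no contact force while moving. The handover reported no verdict.

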